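# Latch the jar-bay gate

### The arm

A 6-joint arm with a two-finger parallel gripper is mounted at the origin on the work surface. World frame = base frame: x ahead of the robot, y to its left, z up, the work surface at z = 0. Lengths are in m, angles in rad, forces in N, time in s.
With the tool pointing down it reaches from about 0.325 to 0.9 m from the base axis. Payload 6.1 kg.
Tool frame: the origin (TCP) lies on the mounting face of the last link; the fingertips stand 173 mm ahead of it and the grasp point (between the pads) lies 155 mm ahead of it; z points along the fingers, y is the line along which they close (so a half turn about z gives the same grasp; the last joint's range is limited). The gripper opens to 85 mm and grips with 20 to 120 N. Pads are 22 mm wide; open, the fingers measure 114 mm over their backs; the gripper's body (76 mm by 85 mm) begins 54 mm behind the grasp point. The pads swing forward as they close: fully open they stand 13 mm farther back than shut.
Start: joints at [-1.357, 0.22, 1.526, -0, 1.395, -0.126], TCP at [0.208, -0.589, 0.405] pointing down, gripper open.
Joint ranges: [-2.98, 2.98], [-0.91, 2.08], [0.09, 2.57], [-1.24, 4.39], [0.2, 2.65], [-2.68, 2.68]. Speed limits (rad/s): [2.57, 2.57, 3.01, 3.14, 3.14, 3.14].

### API

Orientations are given as a 3x3 rotation matrix whose columns are the frame's x, y, z axes.
In Python, from plant import get_state, camera, job_done gives the robot as it stands.
- The arm moves only by the tool drive_tool, never from a script. Its arguments are lists of equal length, an entry for each row: "hand": the gripper's target within -1 to 1 (shut at 1, half-way at 0, fully open at -1); "delta_pos": the shift along the tool's x, y, z normalised to -1 to 1, where 1 is 0.08 m, a list of three; "twist": the turn about the tool's z normalised to -1 to 1, where 1 is 90 degrees. In form: {"hand": [hand, ...], "delta_pos": [[tx, ty, tz], ...], "twist": [twist, ...]}. A call has 1 to 10 rows; each row is the pose to reach, as a shift and turn from the pose commanded when the call began, along the tool's axes at that moment; what a row does not reach only later rows make up. A row lasts 1/8 s, in which the tool goes at most 62.5 mm and 10.7 degrees, less where a joint would pass 70% of its speed; a pose out of reach is approached as far as the arm can. A call with a number of a shift or a turn outside -1 to 1 is refused whole. A call with a gripper value outside its range is refused whole. The fingers move at their own pace and stop on an object; "newtons" is the grip in N (left out, the last holds). Time passes only in rows, so rows that repeat a pose let the fingers close. It gives the time, the measured TCP pose, the force, the opening and the grip force at its end, in the units of the state.
- get_state(): the state, without advancing time (a new reading comes with each control period).
- camera(name): name is "side" or "top"; returns a dict with "img" (384x512x3 uint8, red, green, blue), "fx", "fy", "cx", "cy" (pixels), "position" and "attitude" of the camera in the world. Camera axes: x right, y up, looking along -z (the intrinsics and any distortion apply to the point x, -y, -z); pixel columns grow to the right and rows downward; lengths in m; the calibration is good to about 2 mm. A picture is of the moment at which its call begins. There is no depth.
- job_done(): hands the job in; it is judged then, once.
The state is a dict: "time_s": time; "q": joint angles; "dq": joint speeds; "tau": joint torques, N m; "tcp_pos": TCP position; "orientation": TCP orientation; "ft_force": force on the tool from outside, world axes, zero at the start; "moment": the same for the moment, N m; "finger_gap": finger opening in m; "grip_force": force on a finger pad.
Only numpy, scipy, OpenCV 4.12 (cv2) and the standard library are available. Lean on these libraries where they do the work, as an engineer would, in place of code of your own. Each camera call takes 0.05 s, during which the arm holds its last target. There are 200 camera calls.

### The job

Close and latch the little gate of the pigment-jar bay: take the black latch bar by its brass knob, lift it clear of the yellow striker, swing the gate shut until the bar presses back the sprung rubber plate, and keep it pressed while you lower the bar all the way down into the catch behind the striker. Press gently, with well under 20 N at the knob and never by banging or leaning on the catch, then let go and leave the jars, the tape roll and the pink craft knife where they are.

Things in the scene. Friction and masses are not known exactly. Their poses are not given: they have to be found in the camera images.
- bay: Open-topped timber stall for jars, 300 mm wide (y), 200 mm deep (x), 182 mm high, fixed. Origin on the table at the middle of its front edge; its -x axis points out of the front, towards the robot. Hinge post (200 mm high) at its +y end; the gate hangs on it and opens to the front.
- gate_hinge (a point): Point on the gate's vertical hinge axis, 178 mm above the table (the height of the bar's pivot). Fixed on the bay, 8 mm in front of the bay's origin and 130 mm to its +y side; axes as the bay's. With gate angle g the direction from hinge to free edge is (-sin g, -cos g, 0) and the outward normal of the gate's front is (-cos g, sin g, 0), in the bay's axes.
- gate (a joint): Gate angle in rad: 0 = square across the front, positive = swung out to the bay's -x. Gate 235 mm wide, 16 mm thick, from 18 to 190 mm above the table, about 0.8 kg; light hinge friction (0.08 N m), it stays where it is left. Latched it reads about 0 to 0.095, depending on how the catch is set.
- latch (a joint): Lift angle of the latch bar in rad, positive = free end up. 0 = level: seated on the catch floor. Unsupported it falls to its lower stop at -0.06; upper stop 0.32. Above about 0.11 its lower edge clears the striker's top. Black steel bar, 8 mm thick, 22 mm high, about 0.3 kg.
- latch_pivot (a point): Pivot of the latch bar (in the bar's mid plane), on the front of the gate: 70 mm from the hinge axis along the gate, 15 mm in front of the gate's mid plane, 178 mm above the table. The bar runs from here 220 mm along the gate, past its free edge. Axes as the gate's: -x out of its front, -y towards its free edge.
- knob (a point): Grip point of the brass knob: middle of a shaft of 16 mm diameter, 34 mm long, standing out square from the bar's front, ended by a 28 mm disc. 115 mm from the pivot along the bar, 21 mm in front of the bar's mid plane (so 36 mm in front of the gate's). Pinch it from above with the fingers closing along the gate's width; it can turn between the pads.
- bar_tip (a point): Free end of the bar, at half its height and thickness, 220 mm from its pivot. x axis square to the bar's face, pointing into the bay when the gate is shut; -y axis along the bar away from the pivot.
- post: Timber catch post, 36 by 38 mm, 200 mm high, fixed, beside the gate's free edge. Origin at the middle of its foot, 34 mm behind and 131 mm to the -y side of the bay's origin; axes as the bay's. It carries the catch (its floor 167 mm above the table, 34 mm wide): striker in front, sprung plate behind.
- catch_ref (a point): Rough place of a bar seated in the catch: centre of the bar's section there (178 mm above the table) with the catch at mid-setting, fixed on the post; axes as the post's. The catch is screwed on through slots and really sits up to 12 mm nearer the front or the back than this. Feel for it. Striker: yellow, upright, 8 mm thick, top 20 mm above the catch floor, just in front of the seated bar. Its faces are greased: let go near the floor, the bar drops the rest.
- plate_ref (a point): Rough place (same 12 mm doubt) of the face of the black rubber plate, 32 mm wide, 67 mm tall. At rest it leaves 5 mm behind the striker, so the 8 mm bar must push it back 3 to 7 mm to go down. It takes 2 N plus 1.5 N per mm, 12.5 N at its stop at 7 mm, more if pushed fast. It is 1.4 times as far from the hinge as the knob: 10 to 18 N at the knob, 12 N is right (twisting adds to it).
- jar_blue_mid (a point): Centre (half-way up) of a closed blue pigment jar, 52 mm diameter, 100 mm tall, standing loose in the bay. To be left alone.
- jar_red_mid (a point): Centre (half-way up) of a closed red pigment jar, 52 mm diameter, 100 mm tall, standing loose in the bay. To be left alone.
- tape: Brown roll of tape lying flat on the table left of the bay, 96 mm diameter, 24 mm high, origin under its centre. To be left alone.
- knife: Pink craft knife lying on the table right of the bay, about 140 mm long, 13 mm thick, origin under its middle, along its x axis. To be left alone.
Things that resemble listed ones, but are neither listed nor needed, are in the scene too. There is more than one size of the post; the job needs the smallest.

How it is judged:
On the way, in this order (a step that is already met when the one before it is completed fails the run):
1. the latch bar is lifted clear of the striker's height with the gate not yet shut (value of joint latch above 0.12 rad and value of joint gate above 0.02 rad), for 0.1 s.
2. the raised bar is pressed against the sprung plate (value of joint latch above 0.09 rad and value of joint gate below 0.14 rad and contact force between latch and post above 3 N), for 0.1 s.
At the end, for the whole second after the job is handed in: The bar lies seated in the catch behind the striker (lift angle within 0.025 rad of level, gate angle below 0.12 rad, bar in contact with the catch with more than 0.3 N), the gate at rest (value of joint latch between -0.025 and 0.025 rad and value of joint gate below 0.12 rad and contact force between latch and post above 0.3 N and velocity of joint gate between -0.05 and 0.05 rad/s); the robot touches nothing.
It fails at once if the bar, raised or in front of the striker, is pressed against plate or striker with more than 18 N (contact force between latch and post above 18 N and (value of joint latch above 0.05 rad or value of joint latch below -0.03 rad)).
It fails at once if the bar is banged or forced into the catch with more than 40 N (all its contacts there added) (contact force between latch and post above 40 N).
It fails at once if the robot pushes on the catch post or its catch with more than 8 N (contact force between any of the arm, the fingers and post above 8 N).
It fails at once if a jar, the tape or the knife is moved by more than 15 mm (distance of any of jar_blue_mid, jar_red_mid, tape, knife from where it was at the start of the episode above 0.015 m).
It also fails if it takes over 64 s, if anything falls off the work surface, if the arm or the gripper's body presses on something with over 40 N, if the wrist force passes 120 N, or if a joint passes its speed limit or range.

## Working session

There is one attempt and no reset: what is moved stays moved. The work goes in short steps, Python scripts to look and compute and a tool call to move; the robot and the scene stay as the last step left them, time stands still between calls to the robot, and variables do not carry over. Pictures are saved under pics/ and viewed, at most 10 in all, crops included, and the job is handed in when it is done.

Besides the shell and the picture viewer there is one more tool, called after "Emit:" by a JSON object that holds its "method" and its "body", one argument or row to a line. drive_tool: Moves the arm, as the interface text tells. Scaled input: -1 to 1 covers 0.08 m each way for a shift and 90 degrees each way for a turn. Its arguments: {"type":"object","properties":{"hand":{"type":"array"},"delta_pos":{"type":"array"},"twist":{"type":"array"},"newtons":{"type":"number"}},"required":["hand","delta_pos","twist"]}

```bash
mkdir -p pics
cat > h.py <<'E'
import numpy as np, cv2
from plant import get_state, camera, job_done
def ray(c,u,v):
    R=np.array(c['attitude']); 
    if R.shape!=(3,3): raise Exception(str(c['attitude']))
    d=R@np.array([(u-c['cx'])/c['fx'],-(v-c['cy'])/c['fy'],-1]); return np.array(c['position']),d
def onz(c,u,v,z):
    p,d=ray(c,u,v); return p+d*(z-p[2])/d[2]
def proj(c,P):
    q=np.array(c['attitude']).T@(np.array(P)-np.array(c['position'])); return c['cx']+c['fx']*q[0]/-q[2], c['cy']+c['fy']*q[1]/q[2]
E
python3 - <<'E'
from h import *
for n in('top','side'):
    c=camera(n); cv2.imwrite(f'pics/{n}0.png',c['img'][:,:,::-1]); print({k:v for k,v in c.items() if k!='img'})
print(get_state())
E
```

```text
{'fx': 444.7104446222189, 'fy': 444.7104446222189, 'cx': 263.6717607357818, 'cy': 190.4922584269603, 'position': array([ 0.50640551, -0.02802317,  1.51174269]), 'attitude': array([[-5.44757074e-03,  9.93043686e-01, -1.17620410e-01],
       [-9.99985048e-01, -5.35358664e-03,  1.11497545e-03],
       [ 4.77528271e-04,  1.17624726e-01,  9.93058002e-01]])}
{'fx': 421.0412359002137, 'fy': 421.0412359002137, 'cx': 255.74230649757908, 'cy': 190.94925387664944, 'position': array([ 0.42623016, -0.76367096,  0.82411345]), 'attitude': array([[ 0.94824885,  0.19677571, -0.24920562],
       [-0.31724049,  0.62050689, -0.71716781],
       [ 0.0135126 ,  0.75911167,  0.65082017]])}
{'time_s': 0.1, 'q': array([-1.35710768e+00,  2.21193712e-01,  1.52750550e+00,  1.16119479e-06,
        1.39472063e+00, -1.26106631e-01]), 'dq': array([ 0.00024486, -0.00285034, -0.00228215, -0.00041541,  0.0013342 ,
        0.00084482]), 'tau': array([ 4.90650746e-04, -4.98247826e+01, -3.90545833e+01, -9.77124660e-05,
        5.76562088e-03,  2.52674204e-05]), 'tcp_pos': array([ 0.20824933, -0.5890267 ,  0.40367493]), 'orientation': array([[ 9.42823032e-01,  3.33293535e-01, -3.86366011e-04],
       [ 3.33293679e-01, -9.42821369e-01,  1.78586545e-03],
       [ 2.30943277e-04, -1.81252843e-03, -9.99998331e-01]]), 'ft_force': array([-0.11796339, -0.92148143, -0.00209025]), 'moment': array([-0.03933527,  0.04712287, -0.03905717]), 'grip_force': 0.0, 'finger_gap': 0.08516294187882643}
```

View pics/top0.png

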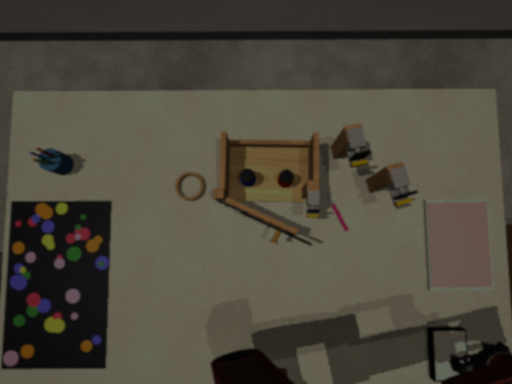

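View pics/side0.png

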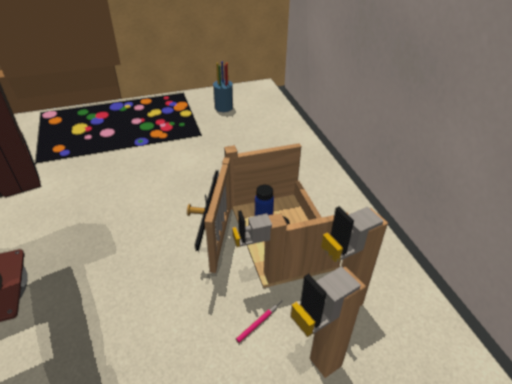

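The top view shows the bay at columns 215–322, rows 130–215, with its gate open below and the brass knob at about (276,237). Three catch posts are visible: (313,200), (355,147) and (395,182). The one at (313,200) is the smallest and stands beside the gate's free edge at the bay's front, so it fits. I'll check it in one crop.

Run:
```python
from h import *
a=cv2.imread('pics/top0.png')[120:255,205:385]; b=cv2.imread('pics/side0.png')[135:285,170:350]
a=cv2.convertScaleAbs(a,alpha=1.6)
cv2.imwrite('pics/crop0.png',cv2.resize(a,None,fx=4.4,fy=4.4,interpolation=cv2.INTER_CUBIC))
cv2.imwrite('pics/crop1.png',cv2.resize(b,None,fx=4,fy=4,interpolation=cv2.INTER_CUBIC))
```

```text
(no output)
```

View pics/crop0.png

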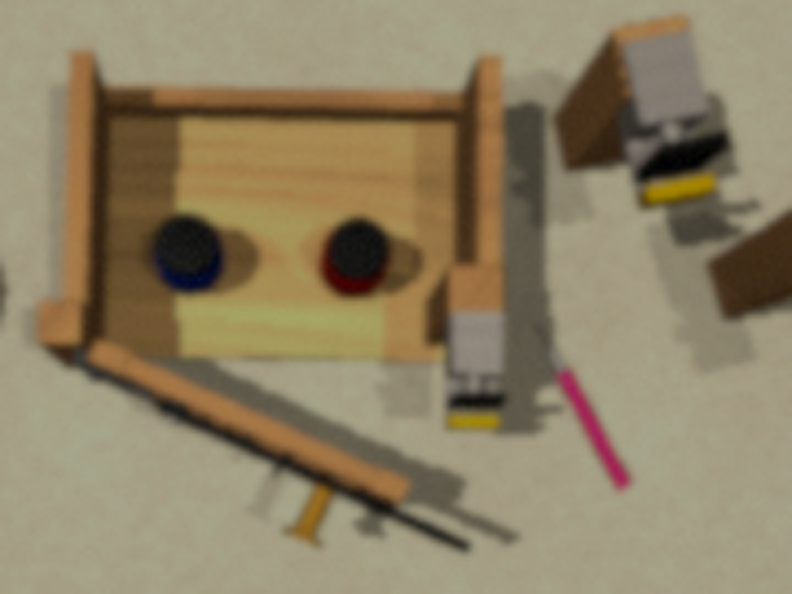

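View pics/crop1.png

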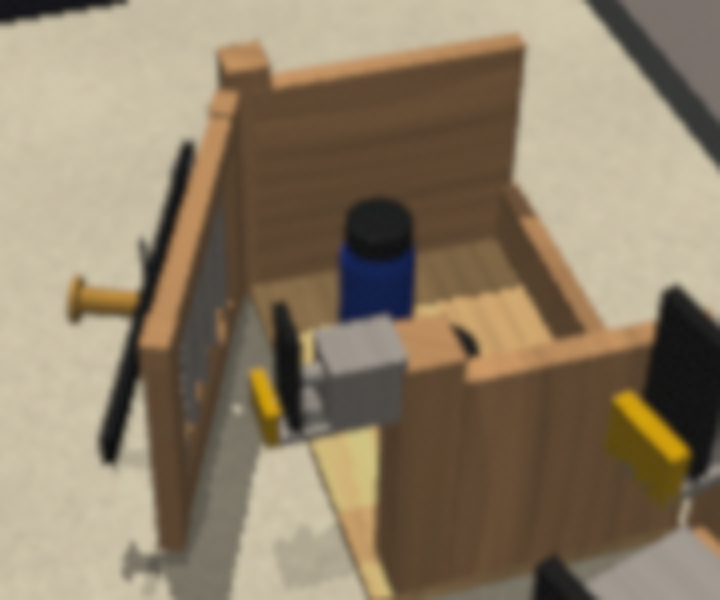

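The crops confirm it: the small post stands on the bay's right front corner (crop 475,290), with its yellow striker at (475,422) and black plate at (475,402). The two larger posts stand apart. The knob runs from (322,490) to its disc at (307,538), and the bar tip is at (467,547).

Run:
```python
from h import *
c=camera('top'); 
P=lambda u,v,z: onz(c,205+(u+.5)/4.4-.5,120+(v+.5)/4.4-.5,z)
for n,u,v,z in [('BL',70,52,.182),('BR',500,58,.182),('hpTL',45,302,.2),('hpBL',40,343,.2),('hpTR',85,302,.2),('postTL',450,265,.2),('postTR',503,265,.2),('tip',467,547,.165),('knobbase',322,488,.171),('disc',307,536,.171),('gateL',97,345,.19),('gateR',408,485,.19),('plateM',475,400,.2),('strk',475,421,.187)]:
    print(n,P(u,v,z).round(4))
```

```text
BL [0.8465 0.1015 0.182 ]
BR [ 0.8407 -0.1974  0.182 ]
hpTL [0.6693 0.1156 0.2   ]
hpBL [0.6414 0.1187 0.2   ]
hpTR [0.6691 0.0886 0.2   ]
postTL [ 0.693  -0.1584  0.2   ]
postTR [ 0.6928 -0.1943  0.2   ]
tip [ 0.5033 -0.1702  0.165 ]
knobbase [ 0.5439 -0.0713  0.171 ]
disc [ 0.5114 -0.0608  0.171 ]
gateL [0.6409 0.0812 0.19  ]
gateR [ 0.5451 -0.1286  0.19  ]
plateM [ 0.6014 -0.1736  0.2   ]
strk [ 0.5881 -0.1748  0.187 ]
```

Emit:
{"method": "drive_tool", "body": {
  "hand": [-1, -1, -1],
  "delta_pos": [
    [0.5, -0.4, 0],
    [0.99, -0.8, 0],
    [0.99, -0.8, 0]
  ],
  "twist": [0, 0, 0],
  "newtons": 30
}}

```text
time_s: 0.52
tcp_pos: [0.2632, -0.5001, 0.4043]
orientation: [[0.942, 0.336, 0.0], [0.336, -0.942, 0.002], [0.001, -0.001, -1.0]]
ft_force: [-0.2, 0.5, -0.3]
finger_gap: 0.0855
grip_force: 0.0
```

Emit:
{"method": "drive_tool", "body": {
  "hand": [-1, -1, -1],
  "delta_pos": [
    [0.5, -0.4, 0],
    [0.99, -0.8, 0],
    [0.99, -0.8, 0]
  ],
  "twist": [0, 0, 0]
}}

```text
time_s: 0.9
tcp_pos: [0.3161, -0.4142, 0.4047]
orientation: [[0.942, 0.336, 0.0], [0.336, -0.942, 0.0], [0.0, -0.0, -1.0]]
ft_force: [0.1, -1.3, 0.1]
finger_gap: 0.0855
grip_force: 0.0
```

Emit:
{"method": "drive_tool", "body": {
  "hand": [-1, -1, -1],
  "delta_pos": [
    [0.5, -0.4, 0],
    [0.99, -0.8, 0],
    [0.99, -0.8, 0]
  ],
  "twist": [0, 0, 0]
}}

```text
time_s: 1.27
tcp_pos: [0.3692, -0.3281, 0.4048]
orientation: [[0.942, 0.336, 0.0], [0.336, -0.942, -0.0], [0.0, 0.0, -1.0]]
ft_force: [0.2, 0.0, 0.2]
finger_gap: 0.0859
grip_force: 0.0
```

Emit:
{"method": "drive_tool", "body": {
  "hand": [-1, -1, -1],
  "delta_pos": [
    [0.5, -0.4, 0],
    [0.99, -0.8, 0],
    [0.99, -0.8, 0]
  ],
  "twist": [0, 0, 0]
}}

```text
time_s: 1.65
tcp_pos: [0.4225, -0.2419, 0.4048]
orientation: [[0.942, 0.336, 0.0], [0.336, -0.942, -0.0], [0.0, 0.0, -1.0]]
ft_force: [0.2, -1.3, -0.6]
finger_gap: 0.0852
grip_force: 0.0
```

Emit:
{"method": "drive_tool", "body": {
  "hand": [-1, -1, -1],
  "delta_pos": [
    [0.5, -0.4, 0],
    [0.99, -0.8, 0],
    [0.99, -0.8, 0]
  ],
  "twist": [0, 0, 0]
}}

```text
time_s: 2.02
tcp_pos: [0.4758, -0.1555, 0.4047]
orientation: [[0.942, 0.336, 0.0], [0.336, -0.942, -0.0], [-0.0, 0.0, -1.0]]
ft_force: [0.0, -1.2, -0.0]
finger_gap: 0.0859
grip_force: 0.0
```

Emit:
{"method": "drive_tool", "body": {
  "hand": [-1, -1, -1, -1, -1, -1, -1, -1, -1, -1],
  "delta_pos": [
    [0.5, -0.4, 0],
    [0.99, -0.83, 0],
    [0.99, -0.83, 0],
    [0.99, -0.83, 0],
    [0.99, -0.83, 0],
    [0.99, -0.83, 0],
    [0.99, -0.83, 0],
    [0.99, -0.83, 0],
    [0.99, -0.83, 0],
    [0.99, -0.83, 0]
  ],
  "twist": [-0.11, -0.22, -0.33, -0.44, -0.55, -0.66, -0.77, -0.88, -0.99, -0.99]
}}

```text
time_s: 3.28
tcp_pos: [0.5275, -0.0692, 0.4046]
orientation: [[-0.315, 0.949, -0.0], [0.949, 0.315, -0.001], [-0.001, -0.001, -1.0]]
ft_force: [0.6, -0.8, -0.4]
finger_gap: 0.0856
grip_force: 0.0
```

Emit:
{"method": "drive_tool", "body": {
  "hand": [-1, -1, -1, -1, -1, -1],
  "delta_pos": [
    [0, 0, 0],
    [0, 0, 0],
    [0, 0, 0],
    [0, 0, 0],
    [0, 0, 0],
    [0, 0, 0]
  ],
  "twist": [-0.11, -0.22, -0.33, -0.44, -0.52, -0.52]
}}

```text
time_s: 4.03
tcp_pos: [0.5275, -0.0679, 0.4047]
orientation: [[-0.907, 0.422, -0.0], [0.422, 0.907, -0.001], [-0.0, -0.001, -1.0]]
ft_force: [0.3, 0.3, 0.1]
finger_gap: 0.0854
grip_force: 0.0
```

Emit:
{"method": "drive_tool", "body": {
  "hand": [-1, -1, -1, -1, -1],
  "delta_pos": [
    [0, 0, 0.3],
    [0, 0.01, 0.6],
    [0, 0.01, 0.85],
    [0, 0.01, 0.97],
    [0, 0.01, 0.97]
  ],
  "twist": [0, 0, 0, 0, 0]
}}

```text
time_s: 4.65
tcp_pos: [0.5277, -0.0662, 0.3266]
orientation: [[-0.908, 0.419, -0.001], [0.419, 0.908, 0.0], [0.001, -0.0, -1.0]]
ft_force: [-0.2, -1.3, 0.1]
finger_gap: 0.0852
grip_force: 0.0
```

Run:
```python
from h import *
c=camera('side'); b=c['img'][100:300,120:340,::-1]
cv2.imwrite('pics/s1.png',cv2.resize(b,None,fx=3,fy=3,interpolation=cv2.INTER_CUBIC))
print(get_state()['tcp_pos'],get_state()['ft_force'])
```

```text
[ 0.52802041 -0.06622365  0.32745257] [0.7690612  0.23759112 0.26804029]
```

View pics/s1.png

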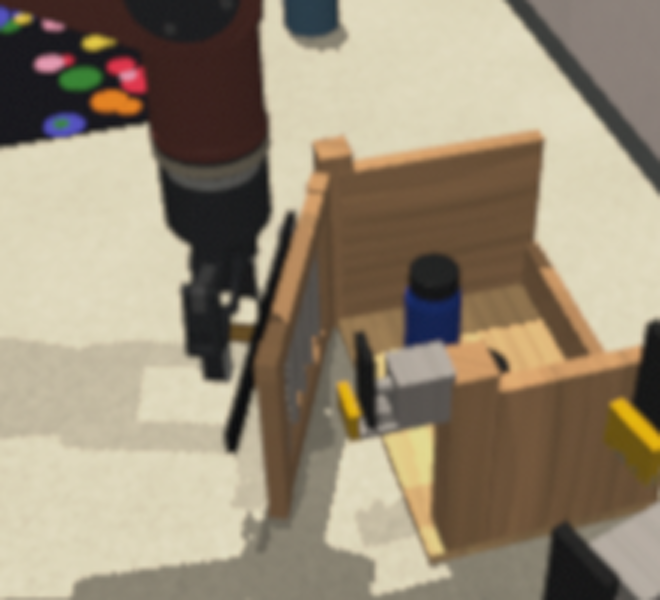

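The fingers straddle the brass knob (crop 240,330) in front of the bar, with clearance to it. I'll close now.

Emit:
{"method": "drive_tool", "body": {
  "hand": [0.2, 0.6, 1, 1, 1, 1, 1, 1],
  "delta_pos": [
    [0, 0, 0],
    [0, 0, 0],
    [0, 0, 0],
    [0, 0, 0],
    [0, 0, 0],
    [0, 0, 0],
    [0, 0, 0],
    [0, 0, 0]
  ],
  "twist": [0, 0, 0, 0, 0, 0, 0, 0],
  "newtons": 50
}}

```text
time_s: 5.7
tcp_pos: [0.5278, -0.0663, 0.3275]
orientation: [[-0.909, 0.417, -0.0], [0.417, 0.909, -0.001], [-0.0, -0.001, -1.0]]
ft_force: [-3.0, -5.2, 4.0]
finger_gap: 0.0141
grip_force: 48.8
```

Emit:
{"method": "drive_tool", "body": {
  "hand": [1, 1, 1, 1, 1],
  "delta_pos": [
    [0, 0.005, -0.1],
    [0, 0.01, -0.2],
    [0, 0.02, -0.3],
    [0, 0.025, -0.37],
    [0, 0.025, -0.37]
  ],
  "twist": [0, 0, 0, 0, 0]
}}

```text
time_s: 6.32
tcp_pos: [0.5281, -0.0644, 0.356]
orientation: [[-0.909, 0.417, -0.003], [0.417, 0.909, -0.001], [0.002, -0.002, -1.0]]
ft_force: [-2.5, -6.2, -2.6]
finger_gap: 0.014
grip_force: 48.9
```

Emit:
{"method": "drive_tool", "body": {
  "hand": [1, 1, 1, 1, 1, 1, 1, 1, 1, 1],
  "delta_pos": [
    [-0.04, -0.007, 0],
    [-0.12, -0.018, 0],
    [-0.2, -0.028, 0],
    [-0.28, -0.036, 0],
    [-0.36, -0.041, 0],
    [-0.44, -0.042, 0],
    [-0.52, -0.041, 0],
    [-0.58, -0.039, 0],
    [-0.62, -0.037, 0],
    [-0.62, -0.037, 0]
  ],
  "twist": [-0.01, -0.03, -0.055, -0.08, -0.1, -0.12, -0.145, -0.16, -0.17, -0.17]
}}

```text
time_s: 7.58
tcp_pos: [0.5722, -0.0886, 0.3557]
orientation: [[-0.987, 0.163, -0.003], [0.163, 0.987, -0.002], [0.002, -0.003, -1.0]]
ft_force: [-1.6, -8.0, -2.8]
finger_gap: 0.0142
grip_force: 48.8
```

Run:
```python
from h import *
H=np.array([.6381,.0861]);c=camera('top')
for i in range(1):
    s=get_state();r=s['tcp_pos'][:2]-H
    print(s['tcp_pos'],s['ft_force'],s['moment'],'R',np.hypot(*r),'g',np.arctan2(-r[0],-r[1])-.194-.0194,'yawg',np.arctan2(s['orientation'][0][1],s['orientation'][1][1])-.0194)
a=cv2.convertScaleAbs(c['img'][165:245,210:345,::-1],alpha=1.6)
cv2.imwrite('pics/t2.png',cv2.resize(a,None,fx=5.5,fy=5.5,interpolation=cv2.INTER_CUBIC))
```

```text
[ 0.57210208 -0.08856803  0.3556554 ] [-1.81544793 -8.09123903 -2.80622292] [-1.53572444  0.43631255 -0.05928016] R 0.18672076583845493 g 0.14786497447510252 yawg 0.1439379660308405
```

View pics/t2.png

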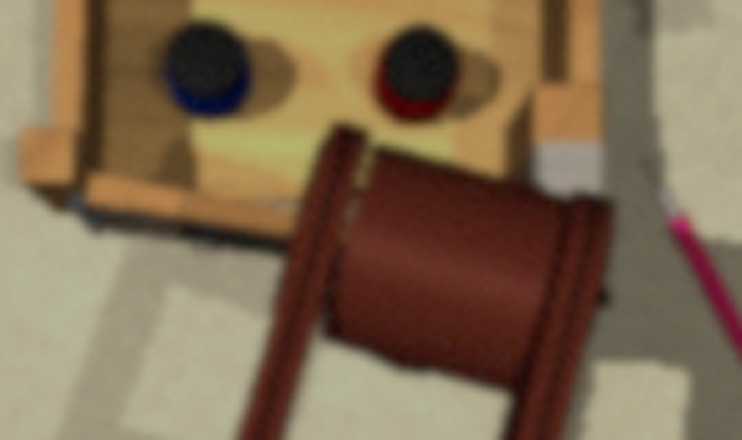

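Create m.py:
```python
from h import *
H=np.array([.6381,.0861]);s=get_state();r=s['tcp_pos'][:2]-H;F=-s['ft_force'];M=-s['moment']
print(s['time_s'],'z%.4f'%s['tcp_pos'][2],'R%.4f'%np.hypot(*r),'g%.4f'%(np.arctan2(-r[0],-r[1])-.2134),'yawg%.4f'%(np.arctan2(s['orientation'][0][1],s['orientation'][1][1])-.0194),'ft',s['ft_force'].round(1),'M',s['moment'].round(2),'T%.2f'%(r[0]*F[1]-r[1]*F[0]+M[2]))
```

```text
(no output)
```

Emit:
{"method": "drive_tool", "body": {
  "hand": [1, 1, 1, 1, 1, 1],
  "delta_pos": [
    [-0.01, -0.004, 0],
    [-0.02, -0.008, 0],
    [-0.03, -0.012, 0],
    [-0.04, -0.016, 0],
    [-0.046, -0.02, 0],
    [-0.046, -0.02, 0]
  ],
  "twist": [-0.003, -0.006, -0.009, -0.012, -0.013, -0.013]
}}

```text
time_s: 8.38
tcp_pos: [0.5754, -0.0901, 0.3555]
orientation: [[-0.99, 0.142, -0.003], [0.142, 0.99, -0.001], [0.002, -0.001, -1.0]]
ft_force: [-1.7, -5.2, -3.2]
finger_gap: 0.0144
grip_force: 48.8
```

```bash
python3 m.py
```

```text
8.375 z0.3555 R0.1870 g0.1282 yawg0.1233 ft [-1.7 -5.2 -3.2] M [-1.09  0.34 -0.05] T0.03
```

Emit:
{"method": "drive_tool", "body": {
  "hand": [1, 1, 1, 1],
  "delta_pos": [
    [-0.008, -0.005, 0],
    [-0.016, -0.01, 0],
    [-0.023, -0.015, 0],
    [-0.023, -0.015, 0]
  ],
  "twist": [-0.002, -0.004, -0.006, -0.006]
}}

```text
time_s: 8.88
tcp_pos: [0.5775, -0.091, 0.3563]
orientation: [[-0.991, 0.132, -0.001], [0.132, 0.991, 0.0], [0.001, -0.0, -1.0]]
ft_force: [-1.8, -4.0, -5.1]
finger_gap: 0.0144
grip_force: 48.7
```

```bash
python3 m.py
```

```text
8.875 z0.3563 R0.1872 g0.1164 yawg0.1135 ft [-1.8 -4.  -5.1] M [-0.93  0.42  0.01] T0.07
```

Emit:
{"method": "drive_tool", "body": {
  "hand": [1, 1, 1, 1],
  "delta_pos": [
    [-0.008, -0.001, 0],
    [-0.016, -0.003, 0],
    [-0.023, -0.004, 0],
    [-0.023, -0.004, 0]
  ],
  "twist": [-0.002, -0.004, -0.006, -0.006]
}}

```text
time_s: 9.38
tcp_pos: [0.5794, -0.0916, 0.3567]
orientation: [[-0.992, 0.123, -0.0], [0.123, 0.992, -0.0], [0.0, -0.0, -1.0]]
ft_force: [-2.1, -4.5, -6.0]
finger_gap: 0.0142
grip_force: 48.7
```

```bash
python3 m.py
```

```text
9.375 z0.3567 R0.1872 g0.1056 yawg0.1041 ft [-2.1 -4.5 -6. ] M [-1.02  0.39  0.05] T0.06
```

Emit:
{"method": "drive_tool", "body": {
  "hand": [1, 1, 1, 1],
  "delta_pos": [
    [-0.008, -0.001, 0],
    [-0.016, -0.003, 0],
    [-0.023, -0.004, 0],
    [-0.023, -0.004, 0]
  ],
  "twist": [-0.002, -0.004, -0.006, -0.006]
}}

```text
time_s: 9.88
tcp_pos: [0.5806, -0.092, 0.3563]
orientation: [[-0.993, 0.114, -0.003], [0.114, 0.993, 0.001], [0.003, 0.0, -1.0]]
ft_force: [-5.1, -3.7, -4.7]
finger_gap: 0.0144
grip_force: 48.9
```

```bash
python3 m.py
```

```text
9.875 z0.3563 R0.1872 g0.0989 yawg0.0948 ft [-5.1 -3.7 -4.7] M [-0.84  0.91 -0.03] T0.74
```

Emit:
{"method": "drive_tool", "body": {
  "hand": [1, 1, 1, 1],
  "delta_pos": [
    [-0.008, -0.001, 0],
    [-0.016, -0.003, 0],
    [-0.023, -0.004, 0],
    [-0.023, -0.004, 0]
  ],
  "twist": [-0.002, -0.004, -0.006, -0.006]
}}

```text
time_s: 10.38
tcp_pos: [0.582, -0.0925, 0.356]
orientation: [[-0.994, 0.105, -0.004], [0.105, 0.994, 0.001], [0.004, 0.0, -1.0]]
ft_force: [-8.1, -3.7, -2.2]
finger_gap: 0.0145
grip_force: 49.1
```

```bash
python3 m.py
```

```text
10.375 z0.3560 R0.1872 g0.0912 yawg0.0855 ft [-8.1 -3.7 -2.2] M [-0.87  1.29 -0.12] T1.35
```

Emit:
{"method": "drive_tool", "body": {
  "hand": [1, 1, 1, 1, 1, 1],
  "delta_pos": [
    [-0.008, -0.001, 0],
    [-0.016, -0.003, 0],
    [-0.024, -0.004, 0],
    [-0.032, -0.005, 0],
    [-0.038, -0.006, 0],
    [-0.038, -0.006, 0]
  ],
  "twist": [-0.001, -0.002, -0.003, -0.004, -0.004, -0.004]
}}

```text
time_s: 11.12
tcp_pos: [0.5841, -0.0932, 0.3553]
orientation: [[-0.995, 0.098, -0.008], [0.098, 0.995, 0.002], [0.008, 0.001, -1.0]]
ft_force: [-11.0, -3.8, -3.5]
finger_gap: 0.0141
grip_force: 49.1
```

```bash
python3 m.py
```

```text
11.125 z0.3553 R0.1872 g0.0791 yawg0.0792 ft [-11.   -3.8  -3.5] M [-0.72  1.92 -0.11] T1.88
```

Emit:
{"method": "drive_tool", "body": {
  "hand": [1, 1, 1, 1],
  "delta_pos": [
    [-0.006, -0.001, 0],
    [-0.012, -0.002, 0],
    [-0.018, -0.003, 0],
    [-0.018, -0.003, 0]
  ],
  "twist": [-0.001, -0.002, -0.003, -0.003]
}}

```text
time_s: 11.62
tcp_pos: [0.5851, -0.0935, 0.3551]
orientation: [[-0.996, 0.094, -0.01], [0.094, 0.996, 0.002], [0.01, 0.001, -1.0]]
ft_force: [-14.8, -2.4, -2.4]
finger_gap: 0.0139
grip_force: 49.1
```

```bash
python3 m.py
```

```text
11.625 z0.3551 R0.1873 g0.0733 yawg0.0745 ft [-14.8  -2.4  -2.4] M [-0.76  2.27 -0.03] T2.56
```

Emit:
{"method": "drive_tool", "body": {
  "hand": [1, 1, 1, 1, 1, 1, 1],
  "delta_pos": [
    [0, -0.003, 0.02],
    [0, -0.006, 0.04],
    [0, -0.009, 0.06],
    [0, -0.011, 0.08],
    [0, -0.014, 0.1],
    [0, -0.016, 0.115],
    [0, -0.016, 0.115]
  ],
  "twist": [0, 0, 0, 0, 0, 0, 0]
}}

```text
time_s: 12.5
tcp_pos: [0.5852, -0.0947, 0.3469]
orientation: [[-0.996, 0.094, -0.008], [0.094, 0.996, 0.002], [0.008, 0.002, -1.0]]
ft_force: [-15.9, -2.5, 2.5]
finger_gap: 0.0138
grip_force: 49.5
```

```bash
python3 m.py
```

```text
12.5 z0.3469 R0.1884 g0.0711 yawg0.0747 ft [-15.9  -2.5   2.5] M [ 0.08  2.42 -0.03] T2.76
```

Emit:
{"method": "drive_tool", "body": {
  "hand": [1, 1, 1, 1],
  "delta_pos": [
    [0, -0.001, 0.015],
    [0, -0.003, 0.03],
    [0, -0.004, 0.045],
    [0, -0.004, 0.045]
  ],
  "twist": [0, 0, 0, 0]
}}

```text
time_s: 13.0
tcp_pos: [0.5853, -0.095, 0.3432]
orientation: [[-0.996, 0.094, -0.008], [0.094, 0.996, 0.002], [0.008, 0.002, -1.0]]
ft_force: [-14.1, -2.4, -0.4]
finger_gap: 0.0141
grip_force: 49.9
```

```bash
python3 m.py
```

```text
13.0 z0.3432 R0.1887 g0.0701 yawg0.0751 ft [-14.1  -2.4  -0.4] M [-0.02  2.19 -0.25] T2.68
```

Emit:
{"method": "drive_tool", "body": {
  "hand": [1, 1, 1, 1],
  "delta_pos": [
    [0, -0.001, 0.015],
    [0, -0.002, 0.03],
    [0, -0.003, 0.045],
    [0, -0.003, 0.045]
  ],
  "twist": [0, 0, 0, 0]
}}

```text
time_s: 13.5
tcp_pos: [0.5853, -0.0952, 0.3394]
orientation: [[-0.996, 0.094, -0.008], [0.094, 0.996, 0.002], [0.008, 0.002, -1.0]]
ft_force: [-14.8, -3.4, 0.5]
finger_gap: 0.0141
grip_force: 50.3
```

```bash
python3 m.py
```

```text
13.5 z0.3394 R0.1888 g0.0702 yawg0.0749 ft [-14.8  -3.4   0.5] M [-0.21  2.14 -0.17] T2.67
```

Emit:
{"method": "drive_tool", "body": {
  "hand": [1, 1, 1, 1],
  "delta_pos": [
    [0, 0, 0.014],
    [0, 0, 0.028],
    [0, -0.001, 0.042],
    [0, -0.001, 0.042]
  ],
  "twist": [0, 0, 0, 0]
}}

```text
time_s: 14.0
tcp_pos: [0.5852, -0.0953, 0.3362]
orientation: [[-0.996, 0.094, -0.008], [0.094, 0.996, 0.003], [0.008, 0.002, -1.0]]
ft_force: [-13.9, -2.7, 1.9]
finger_gap: 0.0146
grip_force: 50.5
```

```bash
python3 m.py
```

```text
14.0 z0.3362 R0.1889 g0.0702 yawg0.0750 ft [-13.9  -2.7   1.9] M [ 0.07  2.23 -0.19] T2.58
```

Emit:
{"method": "drive_tool", "body": {
  "hand": [1, 1, 1, 1],
  "delta_pos": [
    [0, 0, 0.008],
    [0, 0, 0.016],
    [0, 0, 0.02],
    [0, 0, 0.02]
  ],
  "twist": [0, 0, 0, 0]
}}

```text
time_s: 14.5
tcp_pos: [0.5853, -0.0953, 0.3353]
orientation: [[-0.996, 0.094, -0.007], [0.094, 0.996, 0.003], [0.008, 0.002, -1.0]]
ft_force: [-15.9, -2.0, 4.0]
finger_gap: 0.0144
grip_force: 50.8
```

```bash
python3 m.py
```

```text
14.5 z0.3353 R0.1889 g0.0697 yawg0.0749 ft [-15.9  -2.    4. ] M [ 0.21  2.38 -0.15] T2.92
```

Emit:
{"method": "drive_tool", "body": {
  "hand": [1, 1, 1, 1, 1],
  "delta_pos": [
    [0.008, 0, 0],
    [0.016, 0, 0],
    [0.024, 0, 0],
    [0.032, 0, 0],
    [0.032, 0, 0]
  ],
  "twist": [0, 0, 0, 0, 0]
}}

```text
time_s: 15.12
tcp_pos: [0.5839, -0.095, 0.3357]
orientation: [[-0.996, 0.094, -0.003], [0.094, 0.996, 0.002], [0.003, 0.002, -1.0]]
ft_force: [-8.7, -2.0, 0.7]
finger_gap: 0.0144
grip_force: 50.4
```

```bash
python3 m.py
```

```text
15.125 z0.3357 R0.1891 g0.0773 yawg0.0751 ft [-8.7 -2.   0.7] M [ 0.09  1.24 -0.25] T1.71
```

Emit:
{"method": "drive_tool", "body": {
  "hand": [1, 1, 1, 1, 1],
  "delta_pos": [
    [0.008, 0, 0.004],
    [0.016, 0, 0.008],
    [0.024, 0, 0.008],
    [0.03, 0, 0.008],
    [0.03, 0, 0.008]
  ],
  "twist": [0, 0, 0, 0, 0]
}}

```text
time_s: 15.75
tcp_pos: [0.5829, -0.0949, 0.3357]
orientation: [[-0.996, 0.094, 0.003], [0.094, 0.996, 0.001], [-0.003, 0.001, -1.0]]
ft_force: [0.3, 0.7, 2.1]
finger_gap: 0.0145
grip_force: 50.7
```

```bash
python3 m.py
```

```text
15.75 z0.3357 R0.1892 g0.0827 yawg0.0744 ft [0.3 0.7 2.1] M [ 0.67 -0.22 -0.3 ] T0.27
```

Emit:
{"method": "drive_tool", "body": {
  "hand": [0.6, 0.3, 0, -0.5, -1, -1, -1],
  "delta_pos": [
    [0, 0, 0],
    [0, 0, 0],
    [0, 0, 0],
    [0, 0, 0],
    [0, 0, 0],
    [0, 0, 0],
    [0, 0, 0]
  ],
  "twist": [0, 0, 0, 0, 0, 0, 0]
}}

```text
time_s: 16.62
tcp_pos: [0.5822, -0.0953, 0.3347]
orientation: [[-0.996, 0.094, 0.0], [0.094, 0.996, 0.0], [-0.0, 0.0, -1.0]]
ft_force: [0.2, 0.2, 0.7]
finger_gap: 0.0854
grip_force: 0.0
```

Emit:
{"method": "drive_tool", "body": {
  "hand": [-1, -1, -1, -1, -1],
  "delta_pos": [
    [0, 0, -0.2],
    [0, 0, -0.5],
    [0, 0, -0.8],
    [0, 0, -1],
    [0, 0, -1]
  ],
  "twist": [0, 0, 0, 0, 0]
}}

```text
time_s: 17.25
tcp_pos: [0.5826, -0.0954, 0.4169]
orientation: [[-0.996, 0.094, 0.004], [0.094, 0.996, -0.001], [-0.004, -0.001, -1.0]]
ft_force: [0.2, 0.4, -0.2]
finger_gap: 0.0855
grip_force: 0.0
```

Emit:
{"method": "drive_tool", "body": {
  "hand": [-1, -1, -1, -1],
  "delta_pos": [
    [0.4, 0, 0],
    [0.8, 0, -0.3],
    [1, 0, -0.5],
    [1, 0, -0.5]
  ],
  "twist": [0, 0, 0, 0]
}}

```text
time_s: 17.75
tcp_pos: [0.5021, -0.0877, 0.4554]
orientation: [[-0.996, 0.094, 0.002], [0.094, 0.996, -0.001], [-0.002, -0.0, -1.0]]
ft_force: [0.0, -0.1, -0.2]
finger_gap: 0.0857
grip_force: 0.0
```

```bash
python3 m.py
python3 - <<'E'
from h import *
b=camera('side')['img'][130:290,165:345,::-1]
t=cv2.convertScaleAbs(camera('top')['img'][165:245,210:345,::-1],alpha=1.6)
b=cv2.resize(b,(450,400),interpolation=cv2.INTER_CUBIC);t=cv2.resize(t,(350,207),interpolation=cv2.INTER_CUBIC)
o=np.zeros((400,800,3),np.uint8);o[:,:450]=b;o[:207,450:]=t
cv2.imwrite('pics/e3.png',o)
E
```

```text
17.75 z0.4554 R0.2207 g0.4504 yawg0.0746 ft [ 0.  -0.1 -0.2] M [-0.01 -0.04  0.03] T-0.04
```

View pics/e3.png

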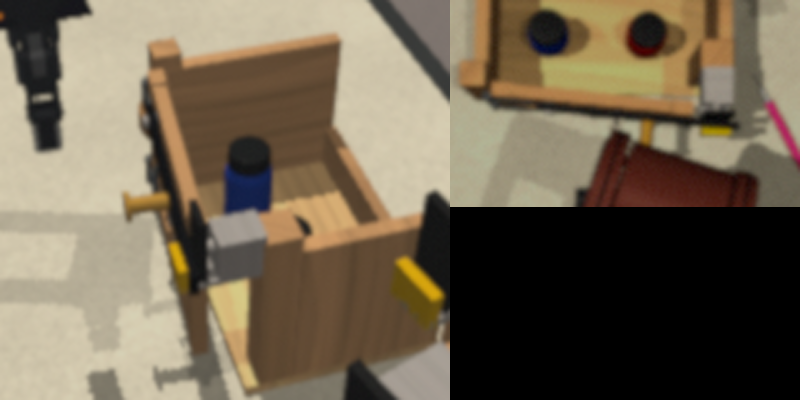

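The gate is shut. The bar lies behind the yellow striker (side crop 180,265; top crop 716,130), and the arm is clear of everything.

```bash
python3 -c "
from plant import job_done; print(job_done())"
```

```text
the job is handed in; nothing more can be done
None
```

The gate is shut with the bar down behind the striker, and the job was handed in at about 18 s; the knob force peaked at about 16 N. The jars and knife look unmoved in the last pictures; the tape roll wasn't in those crops, but the arm never went near it. The hand-in returned no verdict.

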